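# Pull the programmed module and hold it ready over the test socket

## Task

The white module in the grey programming dock is done: pull it straight up out of the dock's spring catches and carry it over the supply caddy without disturbing the supplies. Bring it over the empty blue socket of the test jig and stop with its foot hovering about 1 cm above the socket's mouth, upright, centred and lined up with the socket, the orange rib on the side of the orange mark; the module must never touch the jig. Finish while still holding it there: do not plug it in and do not let go.

Things in the scene. Friction and masses are not known exactly. Their poses are not given: they have to be found in the camera images.
- module: white plug-in module, 72 mm tall, about 0.12 kg. Origin: centre of the underside of its black foot; z up. Foot 16 mm (x) by 34 mm (y), 22 mm long, rounded beads at its y ends. White body 26 mm (x) by 44 mm (y), 22 to 72 mm above the origin: grip it across the 26 mm, about 50 mm above the origin. Orange rib on its +y face, orange stripe on the +y half of its top.
- module_key (a point): middle of the orange rib on the module: 25.5 mm to +y of the module's axis, 47 mm above its origin
- dock: grey dock, fixed, 70 (x) by 90 (y) by 32 mm tall; plunger stems reach 55 mm from the middle at both y ends. Origin: centre of underside; z up. The module starts in its pocket, orange rib to the dock's +y, origin 10 mm above the dock's, white body on its top face. Sprung plungers hold the foot: a straight pull up of 8 to 15 N over the first 7 mm frees it; it is clear after 22 mm.
- jig: test jig, fixed: aluminium plate 110 mm (x) by 120 mm (y) by 8 mm with a blue socket block 44 mm (x) by 62 mm (y) in its middle, 40 mm tall in all. Origin: centre of its underside; z up. An orange mark on top lies to +y of the socket's mouth.
- jig_mouth (a point): centre of the mouth of the empty blue socket (19 mm in x by 37 mm in y, for the module's foot), 40 mm above the bench, axes as the jig's: x across, y along the socket towards the orange mark, z up
- caddy: black supply caddy, fixed, an open tray 300 mm (x) by 90 mm (y) by 40 mm tall with three cells in a row along its x, standing between dock and jig. Origin: centre of its underside. Its floor is 5 mm thick; the supplies in it reach up to 129 mm above the bench.
- dispenser: white solvent dispenser bottle with a blue collar, 70 mm dia, 124 mm tall, loose, standing in a cell of the caddy. Origin: centre of its underside.
- swab_tub: white tub of cotton swabs, 68 mm dia, 94 mm tall over the swabs, loose, standing in a cell of the caddy. Origin: centre of its underside.
- solder_spool: blue spool of solder, 60 mm dia, 50 mm tall, loose, standing in a cell of the caddy. Origin: centre of its underside.
Things that resemble listed ones, but are neither listed nor needed, are in the scene too. Of the things that look like the dock, the smallest one is meant. Of the things like the module, leave any that is red; of the rest the larger one is meant.

How it is judged:
On the way, in this order (a step that is already met when the one before it is completed fails the run):
1. the module's foot is pulled clear of the dock (z of module in the frame of dock above 0.034 m), for 0.1 s.
2. the module passes over the supply caddy (above it, within its outline) (x of module in the frame of caddy between -0.17 and 0.17 m and y of module in the frame of caddy between -0.05 and 0.05 m and height (world z) of module above 0.045 m), for 0.04 s.
At the end, for the whole second after the job is handed in: Gripped and at rest, the foot hovers 3 to 20 mm above the socket's mouth, within 5 mm of its centre in the socket's x and in y, upright within 0.1 rad, turned within 0.12 rad of it, orange rib on the orange mark's side, not touching the jig; each supply within 20 mm of its start (x of module in the frame of jig_mouth between -0.005 and 0.005 m and y of module in the frame of jig_mouth between -0.005 and 0.005 m and z of module in the frame of jig_mouth between 0.003 and 0.02 m and angle between module's own z axis and vertical below 0.1 rad and angle between the y axis of module and the y axis of jig_mouth, either way round below 0.12 rad and y of module_key in the frame of jig_mouth above 0.01 m and contact force between the fingers and module above 1 N and contact force between module and jig below 0.05 N and linear speed of module below 0.02 m/s and distance of each of dispenser, swab_tub, solder_spool from where it was at the start of the episode below 0.02 m); the arm keeps its last pose, push and grip.
It fails at once if the module touches the test jig (contact force between module and jig above 0.3 N).
It fails at once if the dispenser is moved more than 20 mm (distance of dispenser from where it was at the start of the episode above 0.02 m).
It fails at once if the swab tub is moved more than 20 mm (distance of swab_tub from where it was at the start of the episode above 0.02 m).
It fails at once if the solder spool is moved more than 20 mm (distance of solder_spool from where it was at the start of the episode above 0.02 m).
It also fails if it takes over 48 s, if anything falls off the work surface, if the arm or the gripper's body presses on something with over 40 N, if the wrist force passes 120 N, or if a joint passes its speed limit or range.

## Robot

A 6-joint arm with a two-finger parallel gripper is mounted at the origin on a cart in front of the work surface, level with it; the furniture and walls round the work are solid. World frame = base frame: x ahead of the robot, y to its left, z up, the work surface at z = 0. Lengths are in m, angles in rad, forces in N, time in s.
With the tool pointing down it reaches from about 0.35 to 0.725 m from the base axis. Payload 4.3 kg.
Tool frame: the origin (TCP) lies at the very end of the fingers, on their centre line; the grasp point (between the pads) lies 19 mm behind it (bot.hold_point_z is the distance from the TCP to the grasp point, in m); z points along the fingers, y is the line along which they close (so a half turn about z gives the same grasp; the last joint's range is limited). The gripper opens to 85 mm and grips with 20 to 120 N. Pads are 22 mm wide; open, the fingers measure 114 mm over their backs; the gripper's body (76 mm by 85 mm) begins 54 mm behind the grasp point. The pads swing forward as they close: fully open they stand 13 mm farther back than shut.
Start: joints at [-1.44, 0.377, 0.081, 1.274, 0, 1.46], TCP at [0.137, -0.558, 0.231] pointing down, gripper open.
Joint ranges: [-2.72, 2.72], [-0.84, 1.66], [-1.02, 1.22], [-1.77, 2.12], [-1.37, 1.28], [-3.14, 3.14]. Speed limits (rad/s): [2.57, 2.57, 3.14, 3.14, 3.14, 3.14].

## Interface

Orientations are given as [roll, pitch, yaw] about the fixed x, y, z axes, in that order (R = Rz(yaw) Ry(pitch) Rx(roll)).
In Python, from workcell import status, vision, finish_job, bot gives the robot as it stands.
- The arm moves only by the shell command python3 -m inch 'ROWS' [FORCE]. ROWS is JSON, a list of rows, each a list of 3 entries, a list of its own where there are three numbers: the shift along the world's x, y, z in mm, then the turn, a rotation vector about the world's x, y, z in rad, then the opening in per cent of the stroke, from 0 (shut) to 100 (fully open). A call has exactly 10 rows; each row is the pose to reach, as a shift and turn from the pose commanded when the call began; what a row does not reach only later rows make up. A row lasts 1/10 s, in which the tool goes at most 50 mm and 8.59 degrees, less where a joint would pass 70% of its speed; a pose out of reach is approached as far as the arm can. A call with a gripper value outside its range is refused whole. The fingers move at their own pace and stop on an object; FORCE is the grip in N (left out, the last holds). Time passes only in rows, so rows that repeat a pose let the fingers close, or fill a call up. It gives the time, the measured TCP pose, the force, the opening and the grip force at its end, in the units of the state.
- status.read_state(): the state, without advancing time (a new reading comes with each control period).
- vision.grab_frame(name): name is "side" or "top"; returns a dict with "pixels" (420x560x3 uint8, red, green, blue), "depth" (420x560 float32, m along the optical axis (not along the pixel's ray), 0 where there is no reading), "camera_matrix" (3x3 intrinsics, pixels), "rvec" (rotation vector, rad) and "tvec" (3), from world to camera coordinates, as OpenCV has them. Camera axes: x right, y down, z forward; pixel columns grow to the right and rows downward; lengths in m; the calibration is good to about 2 mm. A picture is of the moment at which its call begins.
- finish_job(): hands the job in; it is judged then, once.
The state is a dict: "time_s": time; "joint_positions": joint angles; "qvel": joint speeds; "joint_efforts": joint torques, N m; "tcp_pos": TCP position; "tcp_rot": TCP orientation; "ft_force": force on the tool from outside, world axes, zero at the start; "torque": the same for the moment, N m; "opening": finger opening in m; "finger_force": force on a finger pad.
Only numpy, scipy, OpenCV 4.12 (cv2) and the standard library are available. Lean on these libraries where they do the work, as an engineer would, in place of code of your own. Each camera call takes 0.05 s, during which the arm holds its last target. There are 200 camera calls.

## Working session

There is one attempt and no reset: what is moved stays moved. The work goes in short steps, Python scripts to look and compute and a shell command to move; the robot and the scene stay as the last step left them, time stands still between calls to the robot, and variables do not carry over. Pictures are saved under pics/ and viewed, at most 10 in all, crops included, and the job is handed in when it is done.

```bash
mkdir -p pics
cat > h.py <<'E'
import numpy as np, cv2
from workcell import status, vision, bot
def grab(n):
    f=vision.grab_frame(n); np.savez('%s.npz'%n,**f); return f
def load(n): return dict(np.load('%s.npz'%n))
def world(f):
    K=f['camera_matrix'];R=cv2.Rodrigues(f['rvec'])[0];t=f['tvec'].ravel()
    v,u=np.mgrid[0:420,0:560];d=f['depth']
    P=np.stack([(u-K[0,2])/K[0,0]*d,(v-K[1,2])/K[1,1]*d,d],-1)
    W=(P-t)@R; W[d==0]=np.nan; return W
def save(f,n,crop=None,s=1):
    p=f['pixels'][...,::-1]
    if crop: u0,v0,u1,v1=crop;p=p[v0:v1,u0:u1]
    cv2.imwrite('pics/'+n,cv2.resize(p,None,fx=s,fy=s,interpolation=cv2.INTER_CUBIC))
E
python3 - <<'E'
from h import *
for n in('top','side'):
    f=grab(n); save(f,n+'1.png',s=1.4); R=cv2.Rodrigues(f['rvec'])[0]; print(n,-R.T@f['tvec'].ravel(),f['camera_matrix'][0,0])
print(status.read_state())
E
```

```text
top [ 0.3087564  -0.02913845  1.22318251] 476.2685706263137
side [ 0.27970646 -0.88965599  0.7178077 ] 439.29883344097067
{'time_s': 0.1, 'joint_positions': array([-1.44029973e+00,  3.78025759e-01,  7.97645370e-02,  1.27441444e+00,
        3.30375044e-05,  1.46049793e+00]), 'qvel': array([ 0.00027504, -0.00212672,  0.00334287,  0.00033339,  0.00058447,
        0.00072628]), 'joint_efforts': array([ 1.36551374e-03, -4.64692926e+01,  2.70582533e+01,  1.20470702e-02,
       -9.49056266e-05,  4.09737225e-06]), 'tcp_pos': array([ 0.13706215, -0.55781473,  0.23043586]), 'tcp_rot': array([-3.13972838e+00, -2.39703731e-04,  2.40794745e-01]), 'ft_force': array([0.19712931, 1.01696385, 0.0482452 ]), 'torque': array([ 0.03425065, -0.03730292,  0.01904077]), 'finger_force': 0.0, 'opening': 0.08548048162259518}
```

View pics/top1.png

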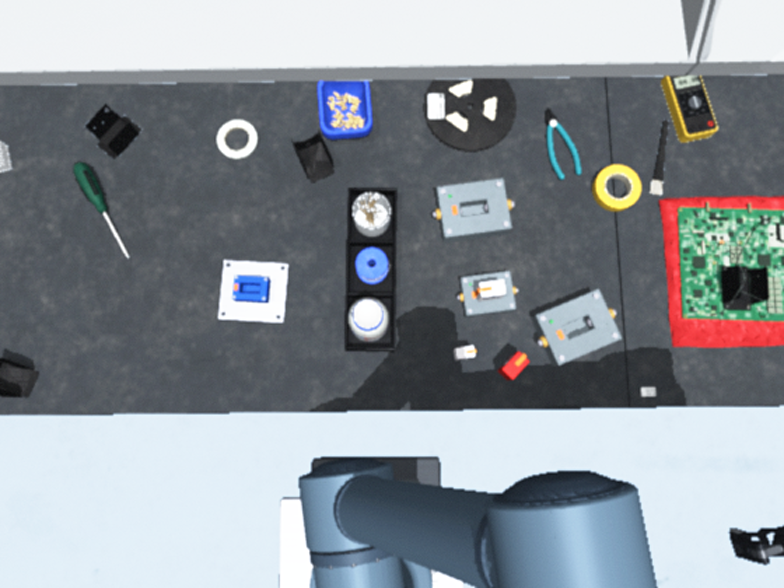

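View pics/side1.png

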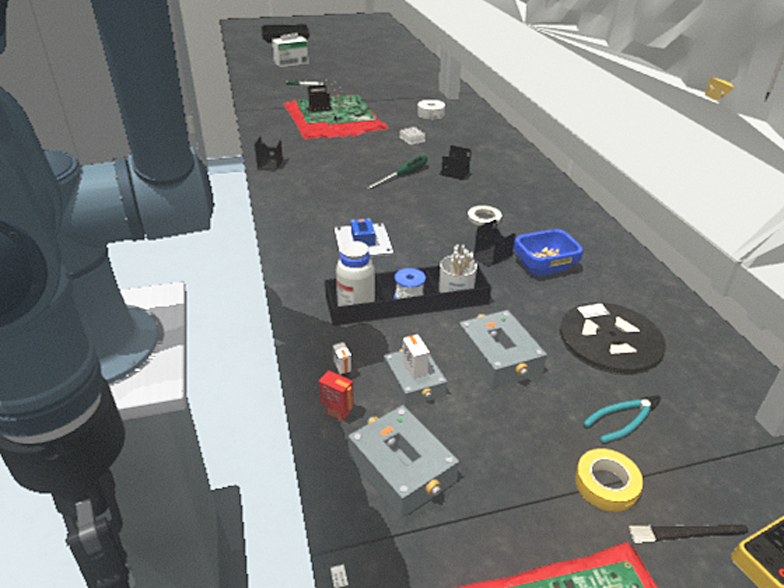

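The top view has three grey docks, at pixels (474,208), (488,293) and (578,326). The smallest is (488,293), and it has a white module in its pocket. There are three modules: white in the dock (488,288), a smaller white one loose (465,352), and red (515,364). The docked white one is meant, because it is the larger of the two that aren't red. The jig is at (252,291) with its orange mark on the left (world +y), and the caddy is at (370,268). I'll confirm this in an enlarged crop and measure.

```bash
cat > m.py <<'E'
from h import *
f=load('top');W=world(f)
hsv=cv2.cvtColor(f['pixels'],cv2.COLOR_RGB2HSV)
def reg(u0,v0,u1,v1,zl,zh,extra=None):
    m=np.zeros((420,560),bool);m[v0:v1,u0:u1]=1
    m&=(W[...,2]>zl)&(W[...,2]<zh)
    if extra is not None:m&=extra
    return W[m]
def rect(name,P):
    r=cv2.minAreaRect((P[:,:2]*1000).astype(np.float32));print(name,len(P),'c',np.round(r[0],1),'size',np.round(r[1],1),'ang',round(r[2],2),'z',np.round(np.nanmedian(P[:,2])*1000,1),np.round(np.nanmax(P[:,2])*1000,1),'mean',np.round(P.mean(0)*1000,1))
org=(hsv[...,0]>4)&(hsv[...,0]<22)&(hsv[...,1]>110)
rect('dock top',reg(325,190,372,228,.026,.038))
rect('mod top',reg(330,190,370,225,.070,.095))
rect('mod org',reg(330,190,370,225,.070,.095,org))
rect('plate',reg(150,180,212,236,.003,.014))
rect('block',reg(150,180,212,236,.034,.046))
rect('mark',reg(150,180,212,236,.030,.046,org))
rect('caddy',reg(240,128,290,256,.034,.046))
for n,b in(('tub',(245,130,287,170)),('spool',(245,172,287,205)),('disp',(245,207,287,250))): rect(n,reg(*b,.045,.15))
# small module
rect('small',reg(315,240,345,262,.02,.12)); rect('red',reg(350,245,385,275,.02,.12))
E
python3 m.py; python3 -c "
from h import *
save(load('top'),'crop.png',(150,120,450,280),2.6)"
```

```text
dock top 733 c [ 509.6 -218.9] size [ 70.6 108.6] ang 6.64 z 32.4 37.9 mean [ 507.1 -216.8   32.3]
mod top 213 c [ 509.  -217.7] size [26.2 47.5] ang 4.82 z 82.0 87.3 mean [ 508.5 -217.6   81.7]
mod org 13 c [ 506.3 -203.9] size [19.2  6.2] ang 88.29 z 79.4 82.1 mean [ 507.7 -201.    78.9]
plate 1638 c [524.2 213.3] size [161.7 145.6] ang 89.59 z 7.8 14.0 mean [521.  209.7   7.8]
block 329 c [522.9 211.3] size [62.7 44.8] ang 85.96 z 39.9 45.8 mean [522.5 211.3  39.9]
mark 3 c [523.7 236.2] size [5.9 0.4] ang 9.33 z 43.4 43.9 mean [523.6 236.3  42.3]
caddy 804 c [559.4  -7.5] size [ 90.1 300.1] ang 88.47 z 39.2 45.9 mean [567.5  -7.6  39.2]
tub 306 c [661.2 -11. ] size [84.8 90.1] ang 89.8 z 66.0 101.2 mean [658.5  -8.7  69.9]
spool 377 c [562.5 -16. ] size [69.7 55.1] ang 85.77 z 55.4 60.4 mean [562.2  -9.3  55.2]
disp 687 c [459.6  -6.6] size [82.5 95.1] ang 89.37 z 120.4 134.0 mean [454.9  -3.8 111.2]
small 124 c [ 401.4 -172.5] size [19.5 34.3] ang 8.09 z 52.7 58.9 mean [ 400.8 -170.8   51.3]
red 259 c [ 391.5 -270. ] size [26.5 87.1] ang 44.13 z 71.5 78.7 mean [ 376.1 -252.7   67.1]
```

View pics/crop.png

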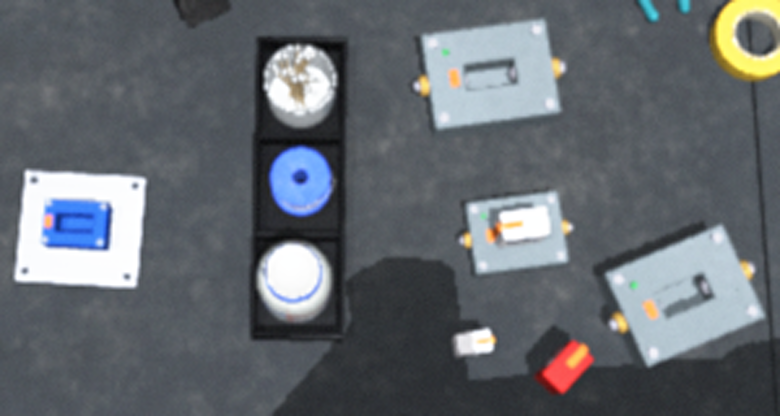

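The crop confirms it: the smallest dock is at crop (518,230) and holds the larger white module, with orange on its +y (left) side. The small white module (474,342) and the red one (566,366) stay put. The measured sizes match (dock 70 mm, top at z 32; module top at z 82; block 62.7×44.8 at z 40; caddy 300×90).

The dock is at about (509,-218) with yaw +0.11, and the jig at about (523,211) with yaw -0.07. I'll move above the module first.

```bash
python3 -m inch '[[[37,34,-1],[0,0,0.14],100],[[74,68,-3],[0,0,0.28],100],[[112,102,-6],[0,0,0.43],100],[[149,136,-9],[0,0,0.57],100],[[186,170,-12],[0,0,0.72],100],[[223,204,-15],[0,0,0.86],100],[[260,238,-18],[0,0,1.0],100],[[298,272,-21],[0,0,1.15],100],[[335,306,-25],[0,0,1.29],100],[[372,340,-30],[0,0,1.44],100]]' 80
python3 -m inch '[[[0,0,0],[0,0,0],100],[[0,0,0],[0,0,0],100],[[0,0,0],[0,0,0],100],[[0,0,0],[0,0,0],100],[[0,0,0],[0,0,0],100],[[0,0,0],[0,0,0],100],[[0,0,0],[0,0,0],100],[[0,0,0],[0,0,0],100],[[0,0,0],[0,0,0],100],[[0,0,0],[0,0,0],100]]'
python3 - <<'E'
from h import *
for n in('top','side'): save(grab(n),n+'2.png')
f=load('side');W=world(f);hsv=cv2.cvtColor(f['pixels'],cv2.COLOR_RGB2HSV)
# module body from the side view (z 45..80)
m=(W[...,2]>.045)&(W[...,2]<.0845)&(abs(W[...,0]-.509)<.04)&(abs(W[...,1]+.218)<.045)
P=W[m]*1000; r=cv2.minAreaRect(P[:,:2].astype(np.float32)); print(len(P),r,P[:,2].max())
E
```

```text
time_s: 1.1
tcp_pos: [0.5066, -0.22, 0.2015]
tcp_rot: [-3.141, -0.0, 1.687]
ft_force: [2.1, -1.3, 0.7]
opening: 0.0851
finger_force: 0.0
time_s: 2.1
tcp_pos: [0.5055, -0.2218, 0.2018]
tcp_rot: [3.141, -0.0, 1.681]
ft_force: [-0.2, -0.2, 0.1]
opening: 0.0855
finger_force: 0.0
386 ((510.6781311035156, -218.2657928466797), (26.905227661132812, 46.1136360168457), 9.140728950500488) 84.44437295841895
```

View pics/side2.png

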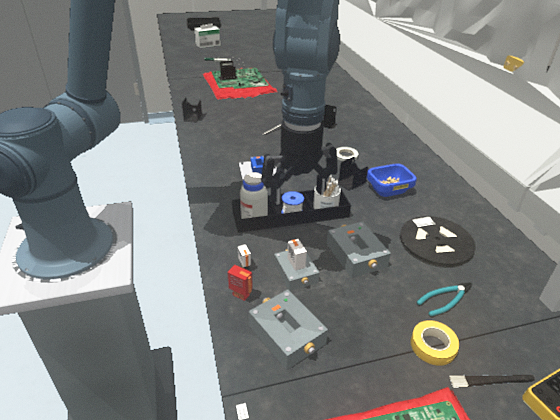

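The arm is above the module with its fingers open at z 0.202, and nothing has moved. I'll correct by +4/+3.5 mm, go down to TCP z ≈ 43 mm, then close.

```bash
python3 -m inch '[[[2,2,-10],[0,0,0.003],100],[[4,3.5,-30],[0,0,0.006],100],[[4,3.5,-50],[0,0,0.006],100],[[4,3.5,-70],[0,0,0.006],100],[[4,3.5,-90],[0,0,0.006],100],[[4,3.5,-110],[0,0,0.006],100],[[4,3.5,-130],[0,0,0.006],100],[[4,3.5,-145],[0,0,0.006],100],[[4,3.5,-155],[0,0,0.006],100],[[4,3.5,-158.5],[0,0,0.006],100]]'
python3 -m inch '[[[0,0,0],[0,0,0],100],[[0,0,0],[0,0,0],100],[[0,0,0],[0,0,0],100],[[0,0,0],[0,0,0],100],[[0,0,0],[0,0,0],100],[[0,0,0],[0,0,0],100],[[0,0,0],[0,0,0],100],[[0,0,0],[0,0,0],100],[[0,0,0],[0,0,0],100],[[0,0,0],[0,0,0],100]]'
python3 - <<'E'
from h import *
save(grab('side'),'side3.png',(200,170,400,320),3.5)
E
```

```text
time_s: 3.2
tcp_pos: [0.5086, -0.2176, 0.0418]
tcp_rot: [-3.14, -0.001, 1.687]
ft_force: [-0.0, -0.6, -0.5]
opening: 0.0858
finger_force: 0.0
time_s: 4.2
tcp_pos: [0.5095, -0.2183, 0.0433]
tcp_rot: [3.142, 0.0, 1.687]
ft_force: [-0.9, 0.6, -0.5]
opening: 0.0854
finger_force: 0.0
```

View pics/side3.png

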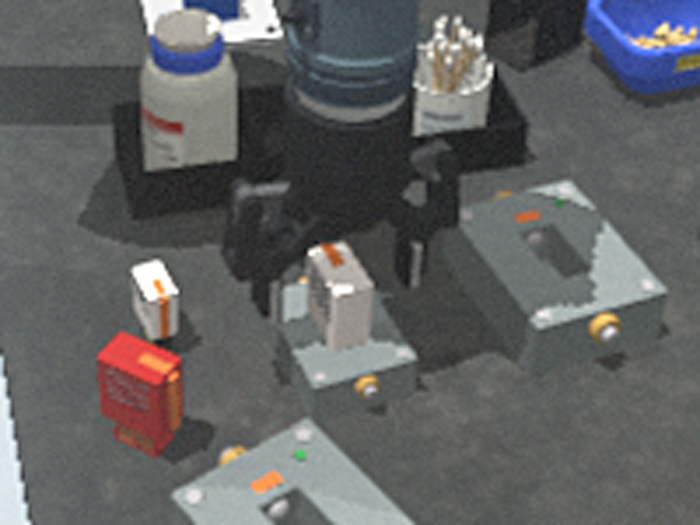

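The fingers straddle the module (pads near (270,300) and (410,280), module at (340,290)), clear of the dock top. Closing now.

```bash
python3 -m inch '[[[0,0,0],[0,0,0],60],[[0,0,0],[0,0,0],40],[[0,0,0],[0,0,0],20],[[0,0,0],[0,0,0],10],[[0,0,0],[0,0,0],10],[[0,0,0],[0,0,0],10],[[0,0,0],[0,0,0],10],[[0,0,0],[0,0,0],10],[[0,0,0],[0,0,0],10],[[0,0,0],[0,0,0],10]]' 80
python3 -m inch '[[[0,0,0],[0,0,0],5],[[0,0,0],[0,0,0],5],[[0,0,0],[0,0,0],5],[[0,0,0],[0,0,0],5],[[0,0,0],[0,0,0],5],[[0,0,0],[0,0,0],5],[[0,0,0],[0,0,0],5],[[0,0,0],[0,0,0],5],[[0,0,0],[0,0,0],5],[[0,0,0],[0,0,0],5]]' 80
```

```text
time_s: 5.25
tcp_pos: [0.5097, -0.2184, 0.0435]
tcp_rot: [3.141, 0.0, 1.687]
ft_force: [-0.8, 0.4, 1.9]
opening: 0.0253
finger_force: 78.5
time_s: 6.25
tcp_pos: [0.5097, -0.2184, 0.0435]
tcp_rot: [3.141, 0.0, 1.687]
ft_force: [0.9, -0.6, 5.3]
opening: 0.0254
finger_force: 78.5
```

It's gripped at 25 mm and 78 N. Next is a straight pull up.

```bash
python3 -m inch '[[[0,0,2],[0,0,0],5],[[0,0,4],[0,0,0],5],[[0,0,6],[0,0,0],5],[[0,0,9],[0,0,0],5],[[0,0,13],[0,0,0],5],[[0,0,18],[0,0,0],5],[[0,0,24],[0,0,0],5],[[0,0,30],[0,0,0],5],[[0,0,37],[0,0,0],5],[[0,0,45],[0,0,0],5]]'
python3 -m inch '[[[0,0,15],[0,0,0],5],[[0,0,35],[0,0,0],5],[[0,0,55],[0,0,0],5],[[0,0,75],[0,0,0],5],[[0,0,90],[0,0,0],5],[[0,0,100],[0,0,0],5],[[0,0,105],[0,0,0],5],[[0,0,105],[0,0,0],5],[[0,0,105],[0,0,0],5],[[0,0,105],[0,0,0],5]]'
cat > mod.py <<'E'
import sys
from h import *
s=status.read_state();t=s['tcp_pos'];f=grab('side');W=world(f)
o=np.array([float(a)/1000 for a in sys.argv[1:3]]) if len(sys.argv)>2 else t[:2]
print(t,s['tcp_rot'])
w=f['pixels'].astype(int);d=abs(W[...,0]-t[0])<.045;d&=abs(W[...,1]-t[1])<.045
for lo,hi in((-.04,-.012),(-.009,.012)):
    m=d&(W[...,2]>t[2]+lo)&(W[...,2]<t[2]+hi)
    P=W[m]*1000; r=cv2.minAreaRect(P[:,:2].astype(np.float32));print(len(P),np.round(r[0],1),np.round(r[1],1),round(r[2],1),'zmin',np.percentile(P[:,2],2))
v,u=np.where(d&(abs(W[...,2]-t[2])<.06));print(u.min(),u.max(),v.min(),v.max())
save(f,sys.argv[-1],(max(u.min()-40,0),max(v.min()-60,0),u.max()+40,v.max()+40),4)
E
python3 mod.py side4.png
```

```text
time_s: 7.25
tcp_pos: [0.5096, -0.2183, 0.0892]
tcp_rot: [3.141, 0.0, 1.687]
ft_force: [0.6, -0.1, -1.7]
opening: 0.025
finger_force: 80.9
time_s: 8.25
tcp_pos: [0.5089, -0.218, 0.1923]
tcp_rot: [-3.14, -0.001, 1.687]
ft_force: [0.1, -0.0, -0.3]
opening: 0.0251
finger_force: 80.9
[ 0.50892189 -0.21798318  0.19233543] [-3.14019347e+00 -1.07331022e-03  1.68674235e+00]
81 [ 504.9 -220.5] [16.7 37.9] 33.1 zmin 159.81611114424763
162 [ 509.5 -230.3] [24.6 50.9] 84.5 zmin 184.0312644014024
277 323 174 222
```

View pics/side4.png

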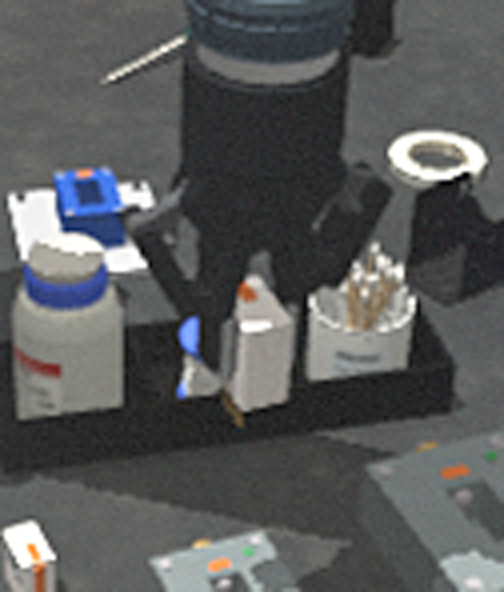

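The module is out of the dock and in the fingers (crop (260,360)), orange to +y, with its foot at about z 160 mm. That clears the 129 mm supplies. I'll carry it over the caddy to above the jig.

```bash
python3 -m inch '[[[0,5,2],[0,0,0],5],[[0,15,5],[0,0,0],5],[[1,30,8],[0,0,-0.01],5],[[2,50,8],[0,0,-0.02],5],[[3,75,8],[0,0,-0.03],5],[[4,100,8],[0,0,-0.04],5],[[5,125,8],[0,0,-0.05],5],[[6,150,8],[0,0,-0.06],5],[[7,175,8],[0,0,-0.07],5],[[8,200,8],[0,0,-0.08],5]]'
python3 -m inch '[[[0,25,0],[0,0,-0.01],5],[[1,50,0],[0,0,-0.02],5],[[2,75,0],[0,0,-0.03],5],[[3,100,0],[0,0,-0.04],5],[[4,125,0],[0,0,-0.06],5],[[5,150,0],[0,0,-0.07],5],[[5,175,0],[0,0,-0.08],5],[[6,200,0],[0,0,-0.09],5],[[6,220,0],[0,0,-0.1],5],[[6,229,0],[0,0,-0.107],5]]'
python3 -m inch '[[[0,0,0],[0,0,0],5],[[0,0,0],[0,0,0],5],[[0,0,0],[0,0,0],5],[[0,0,0],[0,0,0],5],[[0,0,0],[0,0,0],5],[[0,0,0],[0,0,0],5],[[0,0,0],[0,0,0],5],[[0,0,0],[0,0,0],5],[[0,0,0],[0,0,0],5],[[0,0,0],[0,0,0],5]]'
python3 mod.py side5.png
cat > jig.py <<'E'
from m import *
print('---')
for n in('top0','side'):
    f=load('top' if n=='top0' else 'side');W=world(f);p=f['pixels'].astype(int)
    hsv=cv2.cvtColor(f['pixels'],cv2.COLOR_RGB2HSV)
    near=(abs(W[...,0]-.523)<.09)&(abs(W[...,1]-.211)<.09)
    for nm,lo,hi in(('plate',.004,.012),('block',.035,.045)):
        m=(near&(W[...,2]>lo)&(W[...,2]<hi)).astype(np.uint8)
        k,l,s,_=cv2.connectedComponentsWithStats(m);b=l==1+np.argmax(s[1:,4])
        Q=W[b];c=np.median(Q[:,:2],0);Q=Q[np.abs(Q[:,:2]-c).max(1)<.068];rect(n+nm,Q)
E
python3 jig.py | sed -n '/---/,$p'
```

```text
time_s: 9.3
tcp_pos: [0.5172, -0.0164, 0.2016]
tcp_rot: [3.141, -0.0, 1.607]
ft_force: [0.6, -0.5, -1.0]
opening: 0.0251
finger_force: 80.9
time_s: 10.3
tcp_pos: [0.5229, 0.2129, 0.2015]
tcp_rot: [3.142, -0.001, 1.502]
ft_force: [0.1, -0.2, -0.9]
opening: 0.0249
finger_force: 81.0
time_s: 11.3
tcp_pos: [0.5235, 0.2107, 0.2013]
tcp_rot: [3.142, 0.0, 1.5]
ft_force: [0.5, 0.2, -0.6]
opening: 0.0248
finger_force: 81.0
[0.52347487 0.21074275 0.20131041] [3.14152024e+00 2.30388354e-05 1.49985738e+00]
39 [519.6 203.2] [13.  26.7] 31.2 zmin 171.39517123394194
94 [524.9 196.6] [19.6 47.2] 83.9 zmin 193.20153932799164
243 275 90 124
  return np.nanmean(a, axis, out=out, keepdims=keepdims)
Traceback (most recent call last):
  File "jig.py", line 1, in <module>
    from m import *
  File "m.py", line 21, in <module>
    rect('small',reg(315,240,345,262,.02,.12)); rect('red',reg(350,245,385,275,.02,.12))
    ~~~~^^^^^^^^^^^^^^^^^^^^^^^^^^^^^^^^^^^^^^
  File "m.py", line 10, in rect
    r=cv2.minAreaRect((P[:,:2]*1000).astype(np.float32));print(name,len(P),'c',np.round(r[0],1),'size',np.round(r[1],1),'ang',round(r[2],2),'z',np.round(np.nanmedian(P[:,2])*1000,1),np.round(np.nanmax(P[:,2])*1000,1),'mean',np.round(P.mean(0)*1000,1))
                                                                                                                                                                                               ~~~~~~~~~^^^^^^^^
ValueError: zero-size array to reduction operation fmax which has no identity
```

View pics/side5.png

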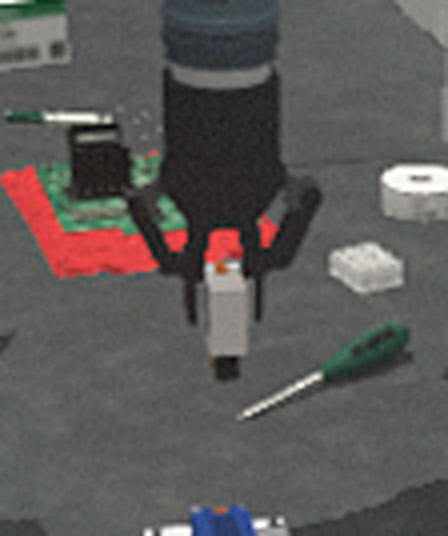

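The module is held upright (body crop (227,310), foot (227,367)) above the jig (222,520), orange to the far (+y) side. Next I'll measure the jig and how the module sits in the hand.

```bash
cat > jig.py <<'E'
from h import *
for n in('top','side'):
    f=load(n);W=world(f)
    near=(abs(W[...,0]-.523)<.09)&(abs(W[...,1]-.211)<.09)
    for nm,lo,hi in(('plate',.004,.012),('block',.036,.044)):
        m=(near&(W[...,2]>lo)&(W[...,2]<hi)).astype(np.uint8)
        m=cv2.morphologyEx(m,cv2.MORPH_OPEN,np.ones((2,2),np.uint8))
        k,l,s,_=cv2.connectedComponentsWithStats(m);b=l==1+np.argmax(s[1:,4])
        r=cv2.minAreaRect((W[b][:,:2]*1000).astype(np.float32));print(n,nm,b.sum(),np.round(r[0],1),np.round(r[1],1),round(r[2],1))
f=load('side');W=world(f);t=status.read_state()['tcp_pos'];p=f['pixels'].astype(int)
d=(abs(W[...,0]-t[0])<.03)&(W[...,1]<t[1]-.0)&(W[...,1]>t[1]-.035)&(W[...,2]>t[2]-.005)&(W[...,2]<t[2]+.03)&(p.min(-1)>110)
P=W[d]*1000;print('front face',len(P),'x',P[:,0].min(),P[:,0].max(),'y',np.percentile(P[:,1],[10,50,90]), 'slope y/z',np.polyfit(P[:,2],P[:,1],1)[0],'y/x',np.polyfit(P[:,0],P[:,1],1)[0],'tcp',t*1000)
d=(abs(W[...,0]-t[0])<.03)&(abs(W[...,1]-t[1])<.035)&(W[...,2]>t[2]-.05)&(W[...,2]<t[2]-.013)
P=W[d]*1000;print('foot',len(P),'x',P[:,0].min(),P[:,0].max(),'y',np.percentile(P[:,1],[5,50,95]),'z',P[:,2].min())
E
python3 jig.py
```

```text
top plate 1228 [nan nan] [0. 0.] 0.0
top block 281 [521.4 210. ] [61.1 42.5] 87.0
side plate 236 [564.3 207.1] [125.   50.6] 76.6
side block 141 [534.  239.4] [123.9  52.4] 84.1
front face 117 x 510.8319170089034 535.3850290860531 y [188.15969617 190.25582911 193.20648003] slope y/z -0.03179116119905439 y/x -0.12307781753465605 tcp [523.50107805 210.75384894 201.29193805]
foot 39 x 516.3540892809 530.7331305330755 y [194.12282389 197.04977368 215.11242317] z 170.36331787693632
```

```bash
cat > rel.py <<'E'
from h import *
for i in range(3):
    f=grab('side');W=world(f);hsv=cv2.cvtColor(f['pixels'],cv2.COLOR_RGB2HSV)
    blue=(hsv[...,0]>100)&(hsv[...,0]<130)&(hsv[...,1]>120)&(abs(W[...,0]-.523)<.04)&(abs(W[...,1]-.211)<.05)
    a=blue&(W[...,2]>.014)&(W[...,2]<.034); P=W[a]*1000
    r=np.polyfit(P[:,0]-523,P[:,1],1); x=np.percentile(P[:,0],[2,98])
    b=blue&(W[...,2]>.037)&(W[...,2]<.043); Q=W[b]*1000; q=cv2.minAreaRect(Q[:,:2].astype(np.float32))
    print('front face',len(P),'x',x,x.mean(),'y/x slope, y',r,'top',len(Q),np.round(q[0],1),np.round(q[1],1),round(q[2],1))
save(f,'jig.png',(200,60,320,200),4)
E
python3 rel.py; python3 jig.py|tail -2
```

```text
front face 97 x [502.27262874 541.52725201] 521.8999403739026 y/x slope, y [ -0.26775459 202.5224146 ] top 106 [523.3 211.4] [63.3 41.9] 83.5
front face 100 x [502.32402406 541.54280654] 521.9334153024889 y/x slope, y [ -0.2918103 202.0962703] top 112 [523.2 212.3] [65.1 42.9] 82.5
front face 96 x [502.14865433 540.89179802] 521.5202261724456 y/x slope, y [ -0.24600383 200.45776615] top 106 [523.5 212.6] [67.3 42.5] 83.2
front face 110 x 510.9069874570574 539.6602738695583 y [187.92845944 190.53454663 195.00167871] slope y/z -0.033171003888182726 y/x -0.17862975970181932 tcp [523.47784867 210.73588376 201.28802547]
foot 39 x 516.7611645734213 531.0408665555609 y [194.9419152  198.06673928 211.21086516] z 169.5090102111262
```

Both cameras agree within about 1.5 mm: jig (523,211.5), module (523,211.5), yaw -0.07. I'll descend to a foot height of about 65 mm and look.

```bash
python3 -m inch '[[[0,0,-5],[0,0,0],5],[[0,0,-15],[0,0,0],5],[[0,0,-30],[0,0,0],5],[[0,0,-45],[0,0,0],5],[[0,0,-60],[0,0,0],5],[[0,0,-75],[0,0,0],5],[[0,0,-88],[0,0,0],5],[[0,0,-96],[0,0,0],5],[[0,0,-101],[0,0,0],5],[[0,0,-103],[0,0,0],5]]'
python3 - <<'E'
from h import *
f=grab('side');save(f,'side6.png',(210,90,310,180),7)
E
python3 jig.py|tail -2
```

```text
time_s: 12.5
tcp_pos: [0.5231, 0.2106, 0.0977]
tcp_rot: [-3.141, 0.0, 1.5]
ft_force: [0.8, 0.1, -1.6]
opening: 0.0253
finger_force: 81.0
front face 96 x 510.9510519325521 535.3078652713908 y [186.69016777 190.19172866 192.93211468] slope y/z -0.010427488807553748 y/x -0.10131268965411833 tcp [523.33057352 210.66692525  97.85952807]
foot 34 x 515.890647626515 530.6933479645205 y [191.76725316 196.84913319 202.55087207] z 66.23853722219162
```

View pics/side6.png

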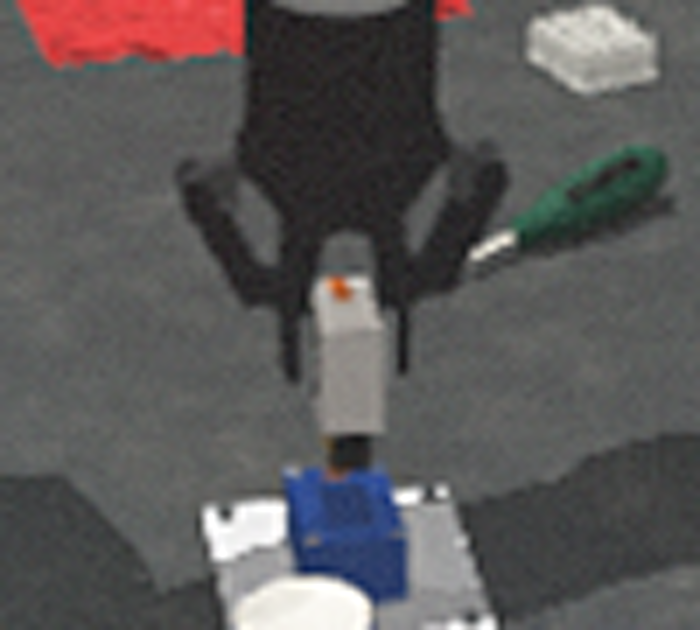

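The foot (crop (350,455)) is lined up above the mouth (345,505), with the orange sides matching. Foot is at about 65 mm, so I'll go down the last 14 mm, settle, and check.

```bash
python3 -m inch '[[[0,0,-2],[0,0,0],5],[[0,0.2,-4],[0,0,0],5],[[0,0.4,-6],[0,0,0],5],[[0,0.4,-8],[0,0,0],5],[[0,0.4,-10],[0,0,0],5],[[0,0.4,-12],[0,0,0],5],[[0,0.4,-13],[0,0,0],5],[[0,0.4,-14],[0,0,0],5],[[0,0.4,-14],[0,0,0],5],[[0,0.4,-14],[0,0,0],5]]'
python3 -m inch '[[[0,0,0],[0,0,0],5],[[0,0,0],[0,0,0],5],[[0,0,0],[0,0,0],5],[[0,0,0],[0,0,0],5],[[0,0,0],[0,0,0],5],[[0,0,0],[0,0,0],5],[[0,0,0],[0,0,0],5],[[0,0,0],[0,0,0],5],[[0,0,0],[0,0,0],5],[[0,0,0],[0,0,0],5]]'
python3 rel.py;python3 jig.py|tail -2; python3 -c "
from h import *
f=load('side');save(f,'side7.png',(210,90,310,180),7)"
```

```text
time_s: 13.55
tcp_pos: [0.5235, 0.2111, 0.0843]
tcp_rot: [3.142, 0.0, 1.5]
ft_force: [-0.1, -0.2, -1.5]
opening: 0.0253
finger_force: 81.0
time_s: 14.55
tcp_pos: [0.5235, 0.2111, 0.0843]
tcp_rot: [3.142, 0.0, 1.5]
ft_force: [0.0, -0.2, -1.0]
opening: 0.0247
finger_force: 81.0
front face 96 x [502.23274561 541.3964072 ] 521.8145764029923 y/x slope, y [ -0.36115004 200.19970003] top 90 [523.4 210.4] [64.1 42.6] 83.5
front face 99 x [502.32877416 540.87331889] 521.6010465271017 y/x slope, y [ -0.35897796 200.65025503] top 89 [523.8 213.5] [68.3 42.6] 84.3
front face 96 x [501.83359779 541.44422182] 521.6389098018894 y/x slope, y [ -0.31954895 200.7128459 ] top 93 [524.4 211.6] [64.7 42.6] 86.3
front face 97 x 510.9371856534147 539.9419052989842 y [188.44669137 190.84726952 194.56618814] slope y/z 0.001215354046922455 y/x 0.0027647868415922434 tcp [523.4992417  211.11415972  84.32630935]
foot 169 x 501.52802311059776 547.6787898279246 y [181.56260317 197.73308959 238.85601522] z 34.353339474522855
```

View pics/side7.png

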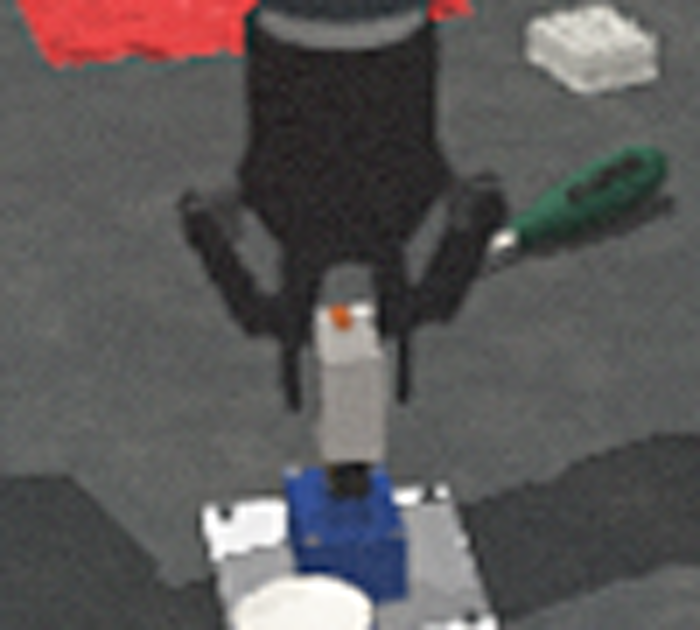

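The foot (bottom edge at crop (348,497)) hovers about 1 cm above the mouth, centred and aligned, with no contact force and the grip holding at 81 N. Handing in.

```bash
python3 -c "
from workcell import finish_job
print(finish_job())"
```

```text
the job is handed in; nothing more can be done
None
```

I handed the job in with the module gripped and hovering about 1 cm above the blue socket, upright and lined up to within about 2 mm by my measurements, orange rib on the orange mark's side; the hand-in returned no verdict.

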